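Feel out the weak latch spring

TASK

Three box-latch springs are clamped in testers on the bench plate and one of them has gone weak: going from left to right as the robot sees them, press the tip of each gently down onto its stop for a moment to feel how stiff it is, and let it come up again. Then push the clamp lever of the weak spring fully open, away from the robot, so that it can be exchanged, and leave the other two clamps shut and everything else where it is.

Things in the scene. Friction and masses are not known exactly. Their poses are not given: they have to be found in the camera images.
- plate: Dark steel bench plate 180 x 420 x 12 mm, fixed, carrying three look-alike spring testers about 120 mm apart along its y, in random order (which letter stands left, middle or right differs: go by position). Origin: centre of its underside; x points away from the robot, y to its left, z up.
- jig_a: Aluminium spring tester, base 145 x 40 mm, fixed. Jaw block at its far (+x) end (x = 12 to 62 mm, 43 mm high), rubber-topped stop post at x = -55 mm under the spring's tip. Origin: underside of the base on the plate's top; x points away from the robot; y left; z up. More than 20 N on any part of it does damage.
- leaf_a (a joint): Bend of this tester's leaf spring, in rad: 0 at rest, grows as the tip is pressed down, 0.12 at the stop (tip 9 mm lower); springs back by itself. A good spring needs about 6.5 N on the pad to reach the stop, a weak one about 3 N; both start to yield at about a fifth of that. At the stop the force climbs steeply, over 10 N per mm.
- pad_a (a point): Centre of the top of the round press pad (22 mm across, 2.5 mm thick) at the free tip of this tester's leaf spring (bright steel strip 12 mm wide, free length about 80 mm from the jaws). At rest about 40 mm above the tester's underside (52 mm above the bench); moves with the spring.
- clamp_a (a joint): Clamp lever of this tester, in rad: 0 = shut (leans 17 degrees towards the robot), 0.90 = fully open (leans 34 degrees away). Pushing its crossbar away from the robot (+x of the tester) turns it; it moves at about 2 to 3 N and stays where it is left. It has a stop at each end.
- grip_a (a point): Middle of the crossbar of this tester's clamp lever: dark steel bar 40 mm long (along y), 10 mm thick, on a steel stem 42 mm from the pivot. The pivot lies above the jaws at x = 38 mm, z = 52 mm of the tester. The crossbar's middle is at x = 26 mm, z = 92 mm when shut, x = 62 mm, z = 87 mm when open, up to 94 mm high between.
- jig_b: Aluminium spring tester, base 145 x 40 mm, fixed. Jaw block at its far (+x) end (x = 12 to 62 mm, 43 mm high), rubber-topped stop post at x = -55 mm under the spring's tip. Origin: underside of the base on the plate's top; x points away from the robot; y left; z up. More than 20 N on any part of it does damage.
- leaf_b (a joint): Bend of this tester's leaf spring, in rad: 0 at rest, grows as the tip is pressed down, 0.12 at the stop (tip 9 mm lower); springs back by itself. A good spring needs about 6.5 N on the pad to reach the stop, a weak one about 3 N; both start to yield at about a fifth of that. At the stop the force climbs steeply, over 10 N per mm.
- pad_b (a point): Centre of the top of the round press pad (22 mm across, 2.5 mm thick) at the free tip of this tester's leaf spring (bright steel strip 12 mm wide, free length about 80 mm from the jaws). At rest about 40 mm above the tester's underside (52 mm above the bench); moves with the spring.
- clamp_b (a joint): Clamp lever of this tester, in rad: 0 = shut (leans 17 degrees towards the robot), 0.90 = fully open (leans 34 degrees away). Pushing its crossbar away from the robot (+x of the tester) turns it; it moves at about 2 to 3 N and stays where it is left. It has a stop at each end.
- grip_b (a point): Middle of the crossbar of this tester's clamp lever: dark steel bar 40 mm long (along y), 10 mm thick, on a steel stem 42 mm from the pivot. The pivot lies above the jaws at x = 38 mm, z = 52 mm of the tester. The crossbar's middle is at x = 26 mm, z = 92 mm when shut, x = 62 mm, z = 87 mm when open, up to 94 mm high between.
- jig_c: Aluminium spring tester, base 145 x 40 mm, fixed. Jaw block at its far (+x) end (x = 12 to 62 mm, 43 mm high), rubber-topped stop post at x = -55 mm under the spring's tip. Origin: underside of the base on the plate's top; x points away from the robot; y left; z up. More than 20 N on any part of it does damage.
- leaf_c (a joint): Bend of this tester's leaf spring, in rad: 0 at rest, grows as the tip is pressed down, 0.12 at the stop (tip 9 mm lower); springs back by itself. A good spring needs about 6.5 N on the pad to reach the stop, a weak one about 3 N; both start to yield at about a fifth of that. At the stop the force climbs steeply, over 10 N per mm.
- pad_c (a point): Centre of the top of the round press pad (22 mm across, 2.5 mm thick) at the free tip of this tester's leaf spring (bright steel strip 12 mm wide, free length about 80 mm from the jaws). At rest about 40 mm above the tester's underside (52 mm above the bench); moves with the spring.
- clamp_c (a joint): Clamp lever of this tester, in rad: 0 = shut (leans 17 degrees towards the robot), 0.90 = fully open (leans 34 degrees away). Pushing its crossbar away from the robot (+x of the tester) turns it; it moves at about 2 to 3 N and stays where it is left. It has a stop at each end.
- grip_c (a point): Middle of the crossbar of this tester's clamp lever: dark steel bar 40 mm long (along y), 10 mm thick, on a steel stem 42 mm from the pivot. The pivot lies above the jaws at x = 38 mm, z = 52 mm of the tester. The crossbar's middle is at x = 26 mm, z = 92 mm when shut, x = 62 mm, z = 87 mm when open, up to 94 mm high between.
- punch: Loose square steel stamping punch, 65 mm long, 9 mm thick, lying on the plate between two testers. Bystander. Origin: underside.
- blank: Loose metal blank disc, 26 mm across, 3 mm thick, lying on the plate between two testers. Bystander. Origin: underside.
- hammer: Small hammer lying on the bench to the right. Bystander. Origin: underside.
- mug: White china mug, 64 mm wide, 55 mm high, on the bench to the left. Bystander. Origin: underside.
- bowl: White china bowl, 90 mm wide, 32 mm high, at the far side. Bystander. Origin: underside.
- screwdriver: Screwdriver lying on the bench to the left. Bystander. Origin: underside.

How it is judged:
By the outcome, as a careful person would: the job done as asked, in the order asked, and still so for the second after the job is handed in, with the robot touching nothing.
It also fails if it takes over 70 s, if anything falls off the work surface, if the arm or the gripper's body presses on something with over 40 N, if the wrist force passes 120 N, or if a joint passes its speed limit or range.

ROBOT

A 6-joint arm with a two-finger parallel gripper is mounted at the origin on the work surface. World frame = base frame: x ahead of the robot, y to its left, z up, the work surface at z = 0. Lengths are in m, angles in rad, forces in N, time in s.
With the tool pointing down it reaches from about 0.325 to 0.925 m from the base axis. Payload 3.1 kg.
Tool frame: the origin (TCP) lies midway between the tips of the shut fingers; the grasp point (between the pads) lies 19 mm behind it; x points along the fingers, y is the direction in which the jaws open and shut, and the axes are right-handed (so a half turn about x gives the same grasp; the last joint's range is limited). The gripper opens to 85 mm and grips with 20 to 120 N. Pads are 22 mm wide; open, the fingers measure 114 mm over their backs; the gripper's body (76 mm by 85 mm) begins 54 mm behind the grasp point. The pads swing forward as they close: fully open they stand 13 mm farther back than shut.
Start: joints at [-1.233, 0.217, 1.613, -0, 1.311, -0.112], TCP at [0.272, -0.563, 0.231] pointing down, gripper open.
Joint ranges: [-2.75, 2.75], [-0.78, 2.1], [0.31, 2.55], [-1.13, 4.27], [0.13, 2.63], [-2.58, 2.58]. Speed limits (rad/s): [2.79, 2.79, 3.14, 3.14, 3.14, 3.14].

INTERFACE

Orientations are given as a unit quaternion [x, y, z, w].
In Python, from bench import robot gives the robot as it stands.
- The arm moves only by the tool play_rows, never from a script. Its argument "deltas" is a list of rows, each a list of 7 numbers: the shift along the tool's x, y, z in m, then the turn, a rotation vector about the tool's x, y, z in rad, then the finger opening in m, from 0 to 0.0854. In form: [[dx, dy, dz, wx, wy, wz, gripper], ...]. A call has 1 to 5 rows; each row shifts and turns the commanded pose from where the row before left it, along the tool's axes as they then stand; what a row does not reach is not made up. A row lasts 1/10 s, in which the tool goes at most 50 mm and 8.59 degrees, less where a joint would pass 70% of its speed; a pose out of reach is approached as far as the arm can. A call with a gripper value outside its range is refused whole. The fingers move at their own pace and stop on an object; "grip_force" is the grip in N (left out, the last holds). Time passes only in rows, so rows that do not move let the fingers close. It gives the time, the measured TCP pose, the force and the opening at its end, in the units of the state.
- robot.get_obs(): the state, without advancing time (a new reading comes with each control period).
- robot.snapshot(name): name is "scene" or "top"; returns a dict with "color" (420x560x3 uint8, red, green, blue), "z_map" (420x560 float32, m along the optical axis (not along the pixel's ray), 0 where there is no reading), "intrinsics" (3x3 intrinsics, pixels), "camera_from_world" (4x4, takes a point from world to camera coordinates). Camera axes: x right, y down, z forward; pixel columns grow to the right and rows downward; lengths in m; the calibration is good to about 2 mm. A picture is of the moment at which its call begins.
- robot.hand_in(): hands the job in, once; it reports no verdict.
The state is a dict: "time": time; "qpos": joint angles; "joint_velocities": joint speeds; "effort": joint torques, N m; "ee_pos": TCP position; "tool_rot": TCP orientation; "force": force on the tool from outside, world axes, zero at the start; "wrist_torque": the same for the moment, N m; "gripper_width": finger opening in m.
Only numpy, scipy, OpenCV 4.12 (cv2) and the standard library are available. Lean on these libraries where they do the work, as an engineer would, in place of code of your own. Each camera call takes 0.05 s, during which the arm holds its last target. There are 200 camera calls.

## Working session

There is one attempt and no reset: what is moved stays moved. The work goes in short steps, Python scripts to look and compute and a tool call to move; the robot and the scene stay as the last step left them, time stands still between calls to the robot, and variables do not carry over. Pictures are saved under pics/ and viewed, about 8 in all and at most 12, crops included, and the job is handed in when it is done.

Besides the shell and the picture viewer there is one more tool, called after "Call:" as a command line: name --pt "numbers of a row" for each row, then --argument value for the rest. play_rows: Moves the arm, as the interface text tells. Its arguments: {"type":"object","properties":{"deltas":{"type":"array"},"grip_force":{"type":"number"}},"required":["deltas"]}

```bash
mkdir -p pics
cat > h.py <<'E'
import numpy as np,cv2
from bench import robot
def snap(n,f):
    s=robot.snapshot(n); cv2.imwrite(f'pics/{f}.png',s['color'][:,:,::-1]); np.savez(f'pics/{f}.npz',**s); return s
def world(s):
    z=s['z_map'];K=s['intrinsics'];v,u=np.mgrid[:z.shape[0],:z.shape[1]]
    P=np.stack([(u-K[0,2])*z/K[0,0],(v-K[1,2])*z/K[1,1],z],-1)
    T=np.linalg.inv(s['camera_from_world']); return P@T[:3,:3].T+T[:3,3]
E
python3 - <<'E'
from h import *
for n in('top','scene'): snap(n,n+'0')
o=robot.get_obs();print(o)
E
```

```text
{'time': 0.1, 'qpos': array([-1.23318510e+00,  2.17715753e-01,  1.61479395e+00,  1.34625751e-05,
        1.31133231e+00, -1.12185497e-01]), 'joint_velocities': array([-3.83256004e-04,  1.51297688e-04, -5.13648468e-03,  8.96829215e-04,
       -8.64042831e-05, -5.20984668e-04]), 'effort': array([-8.12654926e-04, -3.98078620e+01, -3.04971027e+01, -2.50502835e-04,
        4.23626974e-03,  6.04072184e-06]), 'ee_pos': array([ 0.27151993, -0.56210481,  0.23006531]), 'tool_rot': array([-0.68921451, -0.15847941,  0.68938427, -0.15689793]), 'force': array([-0.02658736,  0.38546731, -0.371264  ]), 'wrist_torque': array([-0.01266683,  0.01607533, -0.01803233]), 'gripper_width': 0.08527446309369649}
```

View pics/top0.png

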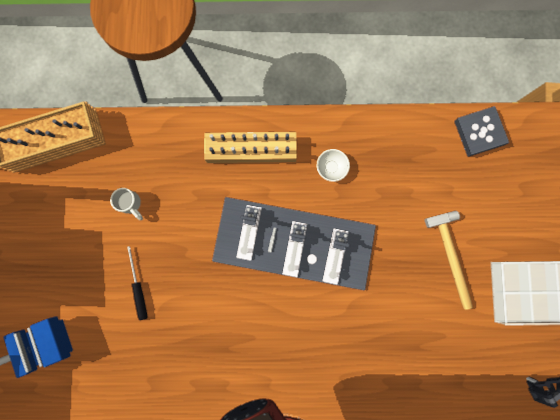

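View pics/scene0.png

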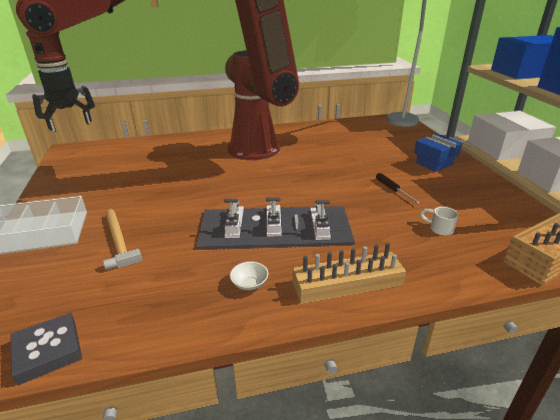

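Top view: the plate is centred near (295,243), rotated about 10°. The testers are at about (249,232), (295,248) and (339,256), with pads at their lower ends. Next I'll enlarge this and measure.

Run:
```python
from h import *
s=np.load('pics/top0.npz');P=world(s);c=s['color']
im=c[190:300,205:385,::-1];cv2.imwrite('pics/crop.png',cv2.resize(im,None,fx=4.4,fy=4.4,interpolation=cv2.INTER_CUBIC))
for p in[(213,262),(224,197),(377,225),(367,290),(222,230),(320,275)]: print(p,P[p[1],p[0]].round(4))
# height map
z=P[190:300,205:385,2]
m=(z>.005)&(z<.02)
pts=P[190:300,205:385][m][:,:2].astype(np.float32)
r=cv2.minAreaRect(pts*1000);print(r)
Z=cv2.applyColorMap(np.clip(z/.12*255,0,255).astype(np.uint8),cv2.COLORMAP_JET)
cv2.imwrite('pics/cropz.png',cv2.resize(Z,None,fx=4.4,fy=4.4,interpolation=cv2.INTER_NEAREST))
cv2.imwrite('pics/both.png',np.vstack([cv2.resize(im,(490,300),interpolation=cv2.INTER_CUBIC),cv2.resize(Z,(490,300),interpolation=cv2.INTER_NEAREST)]))
```

```text
(213, 262) [ 0.5062  0.186  -0.0073]
(224, 197) [ 0.6853  0.1557 -0.0018]
(377, 225) [ 0.6026 -0.2653  0.0018]
(367, 290) [ 0.4267 -0.2331 -0.0022]
(222, 230) [0.5926 0.1589 0.013 ]
(320, 275) [ 0.4686 -0.1054  0.0106]
((553.4794921875, -35.920562744140625), (480.4149475097656, 296.5281677246094), 89.2182388305664)
```

View pics/crop.png

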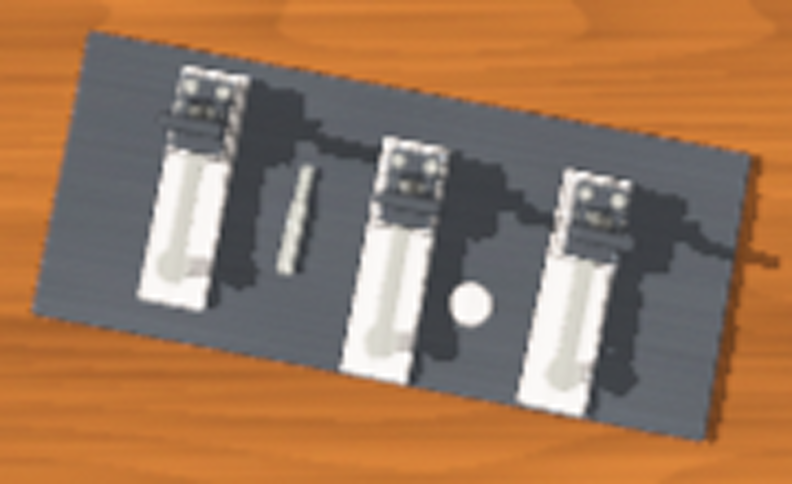

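View pics/cropz.png

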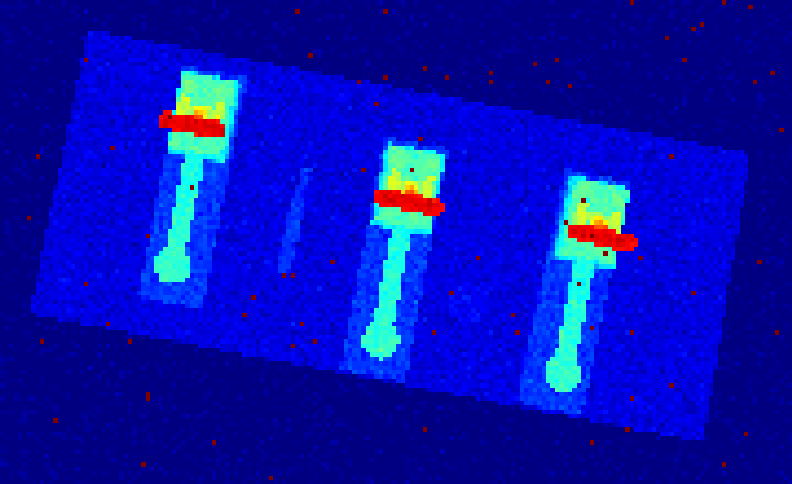

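The pads show at crop px (172,266), (380,341) and (563,375). The crossbars (red) are at (192,123), (409,203) and (601,237). All three clamps are shut.

Run:
```python
from h import *
s=np.load('pics/top0.npz');P=world(s);z=P[...,2]
for n,(pu,pv),(cu,cv) in[('L',(172,266),(192,123)),('M',(380,341),(409,203)),('R',(563,375),(601,237))]:
    def sel(u,v,r,lo,hi):
        u=205+u/4.4;v=190+v/4.4;V,U=np.mgrid[:420,:560]
        return P[(np.hypot(U-u,V-v)<r)&(z>lo)&(z<hi)]
    pad=sel(pu,pv,5.5,.042,.062); bar=sel(cu,cv,9,.088,.115)
    # jig axis from long base/strip points: leaf strip
    strip=sel((pu+cu)/2,(pv+cv)/2,9,.042,.062)
    m=strip[:,:2].mean(0);d=np.linalg.svd(strip[:,:2]-m)[2][0];d*=np.sign(d[0])
    bm=bar.mean(0);bd=np.linalg.svd(bar[:,:2]-bm[:2],full_matrices=False)[2][0]
    rc=cv2.minEnclosingCircle((pad[:,:2]*1000).astype(np.float32))
    pm=np.array(rc[0])/1000; ax=bm[:2]-pm
    print(n,'pad',pad.mean(0).round(4),np.median(pad[:,2]).round(4),len(pad),'circ',np.round(rc[0],1),round(rc[1],1),'bar',bm.round(4),len(bar),'yaw strip',np.degrees(np.arctan2(d[1],d[0])).round(1),'bar',np.degrees(np.arctan2(-bd[0],bd[1])).round(1)%180,'padbar',np.degrees(np.arctan2(ax[1],ax[0])).round(1),np.linalg.norm(ax).round(4))
    q=sel(pu,pv,14,.014,.03); print(' base',q.mean(0).round(4))
from scipy.spatial.transform import Rotation as R
print(R.from_quat(robot.get_obs()['tool_rot']).as_matrix().round(3))
```

```text
L pad [0.5382 0.0968 0.0511] 0.0512 57 circ [538.6  97. ] 11.5 bar [0.6163 0.0805 0.1072] 59 yaw strip -11.4 bar 169.5 padbar -12.0 0.0794
 base [0.5397 0.0957 0.0206]
M pad [ 0.4926 -0.0266  0.0508] 0.051 58 circ [492.2 -26.8] 11.0 bar [ 0.571  -0.0425  0.1067] 63 yaw strip -11.4 bar 168.4 padbar -11.3 0.0804
 base [ 0.495  -0.027   0.0206]
R pad [ 0.4721 -0.1344  0.051 ] 0.0508 58 circ [ 472.4 -134.5] 11.1 bar [ 0.55   -0.1524  0.1064] 63 yaw strip -13.5 bar 167.3 padbar -13.0 0.0796
 base [ 0.4733 -0.1344  0.0205]
[[-0.001  0.435 -0.901]
 [ 0.002 -0.901 -0.435]
 [-1.    -0.002 -0.   ]]
```

Call:
play_rows --pt "0 0 0 0.132 0 0 0" --pt "0 0 0 0.132 0 0 0" --pt "0 0 0 0.132 0 0 0" --pt "0 0 0 0.132 0 0 0" --pt "0 0 0 0.132 0 0 0"

```text
time: 0.6
ee_pos: [0.2716, -0.5624, 0.2305]
tool_rot: [-0.703, 0.076, 0.703, 0.077]
force: [-0.3, 0.0, 0.4]
gripper_width: 0.0126
```

Call:
play_rows --pt "0 -0.045 -0.008 0 0 0 0" --pt "0 -0.045 -0.008 0 0 0 0" --pt "0 -0.045 -0.008 0 0 0 0" --pt "0 -0.045 -0.008 0 0 0 0" --pt "0 -0.045 -0.008 0 0 0 0"

```text
time: 1.1
ee_pos: [0.3579, -0.3491, 0.2307]
tool_rot: [-0.703, 0.074, 0.703, 0.075]
force: [0.9, -0.5, 0.5]
gripper_width: 0.0001
```

Call:
play_rows --pt "0 -0.045 -0.008 0 0 0 0" --pt "0 -0.045 -0.008 0 0 0 0" --pt "0 -0.045 -0.008 0 0 0 0" --pt "0 -0.045 -0.008 0 0 0 0" --pt "0 -0.045 -0.008 0 0 0 0"

```text
time: 1.6
ee_pos: [0.4439, -0.1375, 0.231]
tool_rot: [-0.703, 0.074, 0.703, 0.074]
force: [0.2, -0.4, 0.5]
gripper_width: 0.0
```

Call:
play_rows --pt "0 -0.045 -0.008 0 0 0 0" --pt "0 -0.045 -0.008 0 0 0 0" --pt "0 -0.045 -0.008 0 0 0 0" --pt "0 -0.045 -0.008 0 0 0 0" --pt "0 0 0 0 0 0 0"

```text
time: 2.1
ee_pos: [0.5136, 0.0347, 0.231]
tool_rot: [-0.703, 0.071, 0.703, 0.073]
force: [-1.0, -0.1, 0.5]
gripper_width: -0.0003
```

```bash
cat > to.py <<'E'
import sys;from h import *
from scipy.spatial.transform import Rotation as R
o=robot.get_obs();M=R.from_quat(o['tool_rot']);t=np.array([float(a) for a in sys.argv[1:4]])
y=np.radians(-12);W=np.array([[0,-np.sin(-y)*-1*-1,0]]*3)
c,s=np.cos(y),np.sin(y);W=np.array([[0,s,-c],[0,-c,-s],[-1,0,0]])
print('pos',o['ee_pos'].round(4),'F',o['force'].round(2),'tool delta',M.inv().apply(t-o['ee_pos']).round(4),'turn',(M.inv()*R.from_matrix(W)).as_rotvec().round(4),o['gripper_width'].round(4))
E
python3 to.py .5385 .097 .07
```

```text
Traceback (most recent call last):
  File "to.py", line 6, in <module>
    print('pos',o['ee_pos'].round(4),'F',o['force'].round(2),'tool delta',M.inv().apply(t-o['ee_pos']).round(4),'turn',(M.inv()*R.from_matrix(W)).as_rotvec().round(4),o['gripper_width'].round(4))
                                                                                                                                                                       ^^^^^^^^^^^^^^^^^^^^^^^^
AttributeError: 'float' object has no attribute 'round'
```

```bash
sed -i "/^y=/s/;W=.*//; s/,o\['gripper_width'\].round(4))/)/" to.py; python3 to.py .5385 .097 .07
```

```text
pos [0.5136 0.0347 0.231 ] F [-1.   -0.13  0.5 ] tool delta [ 0.1611 -0.0657 -0.0118] turn [0.0055 0.0002 0.0023]
```

Call:
play_rows --pt "0 -0.033 -0.006 0.0055 0 0.002 0" --pt "0 -0.033 -0.006 0 0 0 0" --pt "0.045 0 0 0 0 0 0" --pt "0.045 0 0 0 0 0 0" --pt "0.045 0 0 0 0 0 0"

```text
time: 2.6
ee_pos: [0.5383, 0.0913, 0.095]
tool_rot: [0.703, -0.077, -0.703, -0.075]
force: [-0.6, -0.1, -0.4]
gripper_width: 0.0
```

Call:
play_rows --pt "0.02 0 0 0 0 0 0" --pt "0 0 0 0 0 0 0" --pt "0 0 0 0 0 0 0"

```text
time: 2.9
ee_pos: [0.5383, 0.091, 0.0763]
tool_rot: [-0.703, 0.077, 0.703, 0.075]
force: [0.4, 0.3, 0.4]
gripper_width: -0.0003
```

```bash
python3 to.py .5385 .097 .051
```

```text
pos [0.5383 0.091  0.0763] F [0.39 0.31 0.39] tool delta [ 0.0252 -0.0059  0.0011] turn [-0.0068  0.0006 -0.0023]
```

Call:
play_rows --pt "0.01 -0.006 0.001 0 0 0 0" --pt "0.01 0 0 0 0 0 0" --pt "0 0 0 0 0 0 0"

```text
time: 3.2
ee_pos: [0.538, 0.0978, 0.0555]
tool_rot: [-0.702, 0.077, 0.704, 0.075]
force: [0.8, -0.2, 0.5]
gripper_width: 0.0001
```

Call:
play_rows --pt "0.004 0 0 0 0 0 0" --pt "0.003 0 0 0 0 0 0" --pt "0 0 0 0 0 0 0"

```text
time: 3.5
ee_pos: [0.539, 0.0977, 0.0495]
tool_rot: [0.703, -0.077, -0.703, -0.076]
force: [0.0, 0.1, 1.5]
gripper_width: 0.0001
```

Call:
play_rows --pt "0.002 0 0 0 0 0 0" --pt "0.001 0 0 0 0 0 0" --pt "0 0 0 0 0 0 0"

```text
time: 3.8
ee_pos: [0.539, 0.0977, 0.0467]
tool_rot: [0.703, -0.077, -0.703, -0.076]
force: [-1.1, 1.2, 4.6]
gripper_width: 0.0001
```

```bash
python3 to.py .5385 .097 .042
```

```text
pos [0.539  0.0977 0.0467] F [-1.08  1.17  4.64] tool delta [0.0047 0.0008 0.0004] turn [-0.0063 -0.0006 -0.0017]
```

Call:
play_rows --pt "0.0015 0 0 0 0 0 0" --pt "0.0015 0 0 0 0 0 0" --pt "0 0 0 0 0 0 0"

```text
time: 4.1
ee_pos: [0.5391, 0.0977, 0.0438]
tool_rot: [0.703, -0.077, -0.703, -0.076]
force: [-1.4, 1.3, 7.0]
gripper_width: -0.0
```

Call:
play_rows --pt "0.0005 0 0 0 0 0 0" --pt "0 0 0 0 0 0 0" --pt "0 0 0 0 0 0 0"

```text
time: 4.4
ee_pos: [0.5391, 0.0977, 0.0436]
tool_rot: [0.703, -0.077, -0.703, -0.075]
force: [-2.4, 1.2, 6.8]
gripper_width: -0.0001
```

Call:
play_rows --pt "0.0005 0 0 0 0 0 0" --pt "0 0 0 0 0 0 0" --pt "0 0 0 0 0 0 0"

```text
time: 4.7
ee_pos: [0.5391, 0.0977, 0.0431]
tool_rot: [0.703, -0.077, -0.703, -0.075]
force: [-2.3, 0.3, 7.5]
gripper_width: 0.0001
```

Call:
play_rows --pt "0.0003 0 0 0 0 0 0" --pt "0 0 0 0 0 0 0" --pt "0 0 0 0 0 0 0"

```text
time: 5.0
ee_pos: [0.5391, 0.0977, 0.0431]
tool_rot: [0.703, -0.077, -0.703, -0.075]
force: [-2.5, 0.6, 8.3]
gripper_width: 0.0001
```

Call:
play_rows --pt "0.0005 0 0 0 0 0 0" --pt "0 0 0 0 0 0 0" --pt "0 0 0 0 0 0 0"

```text
time: 5.3
ee_pos: [0.5392, 0.0977, 0.043]
tool_rot: [0.703, -0.077, -0.703, -0.075]
force: [-4.0, 0.6, 10.8]
gripper_width: -0.0001
```

Call:
play_rows --pt "-0.003 0 0 0 0 0 0" --pt "-0.006 0 0 0 0 0 0" --pt "-0.012 0 0 0 0 0 0" --pt "-0.015 0 0 0 0 0 0" --pt "0 0 0 0 0 0 0"

```text
time: 5.8
ee_pos: [0.5407, 0.0977, 0.0801]
tool_rot: [0.705, -0.077, -0.701, -0.076]
force: [-0.1, -0.0, -0.3]
gripper_width: -0.0001
```

```bash
python3 to.py .4925 -.0267 .06
```

```text
pos [0.5407 0.0977 0.0801] F [-0.07 -0.01 -0.28] tool delta [0.0201 0.1318 0.0205] turn [-0.0062 -0.0047 -0.0009]
```

Call:
play_rows --pt "0 0.033 0.005 -0.006 -0.0047 0 0" --pt "0 0.033 0.005 0 0 0 0" --pt "0 0.033 0.005 0 0 0 0" --pt "0 0.033 0.005 0 0 0 0" --pt "0.018 0 0 0 0 0 0"

```text
time: 6.3
ee_pos: [0.4924, -0.0306, 0.0616]
tool_rot: [-0.703, 0.076, 0.703, 0.074]
force: [0.3, -0.0, 0.6]
gripper_width: 0.0
```

Call:
play_rows --pt "0 0 0 0 0 0 0" --pt "0 0 0 0 0 0 0"

```text
time: 6.5
ee_pos: [0.4907, -0.027, 0.0594]
tool_rot: [-0.701, 0.074, 0.705, 0.074]
force: [0.1, -0.2, -0.3]
gripper_width: -0.0002
```

```bash
python3 to.py .4925 -.0267 .054
```

```text
pos [ 0.4907 -0.027   0.0594] F [ 0.12 -0.16 -0.26] tool delta [ 0.0054 -0.0007 -0.0017] turn [-0.0004  0.0063 -0.0019]
```

Call:
play_rows --pt "0.004 0 -0.0015 0 0.004 0 0" --pt "0.004 0 0 0 0 0 0" --pt "0 0 0 0 0 0 0"

```text
time: 6.8
ee_pos: [0.493, -0.0271, 0.0516]
tool_rot: [-0.703, 0.074, 0.704, 0.073]
force: [0.6, -0.0, -0.1]
gripper_width: -0.0005
```

Call:
play_rows --pt "0.0025 0 0 0 0 0 0" --pt "0 0 0 0 0 0 0"

```text
time: 7.0
ee_pos: [0.493, -0.0273, 0.0492]
tool_rot: [-0.703, 0.074, 0.703, 0.073]
force: [0.2, 0.7, 1.1]
gripper_width: -0.0001
```

Call:
play_rows --pt "0.0025 0 0 0 0 0 0" --pt "0 0 0 0 0 0 0" --pt "0 0 0 0 0 0 0"

```text
time: 7.3
ee_pos: [0.493, -0.0274, 0.0469]
tool_rot: [-0.703, 0.075, 0.703, 0.073]
force: [0.8, 1.8, 1.3]
gripper_width: 0.0002
```

Call:
play_rows --pt "0.001 0 0 0 0 0 0" --pt "0 0 0 0 0 0 0" --pt "0 0 0 0 0 0 0"

```text
time: 7.6
ee_pos: [0.493, -0.0275, 0.0459]
tool_rot: [-0.703, 0.075, 0.703, 0.073]
force: [0.5, 2.6, 2.3]
gripper_width: 0.0002
```

Call:
play_rows --pt "0.001 0 0 0 0 0 0" --pt "0.001 0 0 0 0 0 0" --pt "0 0 0 0 0 0 0"

```text
time: 7.9
ee_pos: [0.493, -0.0275, 0.0438]
tool_rot: [-0.703, 0.075, 0.703, 0.073]
force: [1.6, 1.5, 3.9]
gripper_width: -0.0001
```

Call:
play_rows --pt "0.0005 0 0 0 0 0 0" --pt "0 0 0 0 0 0 0" --pt "0 0 0 0 0 0 0"

```text
time: 8.2
ee_pos: [0.493, -0.0275, 0.0434]
tool_rot: [-0.703, 0.075, 0.703, 0.073]
force: [1.5, 1.7, 3.7]
gripper_width: -0.0001
```

Call:
play_rows --pt "0.0005 0 0 0 0 0 0" --pt "0 0 0 0 0 0 0" --pt "0 0 0 0 0 0 0"

```text
time: 8.5
ee_pos: [0.4931, -0.0276, 0.0432]
tool_rot: [-0.703, 0.075, 0.703, 0.073]
force: [-0.6, 2.5, 4.8]
gripper_width: -0.0001
```

Call:
play_rows --pt "0.0005 0 0 0 0 0 0" --pt "0 0 0 0 0 0 0" --pt "0 0 0 0 0 0 0"

```text
time: 8.8
ee_pos: [0.4931, -0.0275, 0.0431]
tool_rot: [-0.703, 0.075, 0.703, 0.073]
force: [-1.3, 3.1, 8.2]
gripper_width: 0.0002
```

On the stop: the force was about 3.7 N just before it and 8.2 N against it, so the middle spring looks weak. Now the right one.

Call:
play_rows --pt "-0.003 0 0 0 0 0 0" --pt "-0.006 0 0 0 0 0 0" --pt "-0.012 0 0 0 0 0 0" --pt "-0.012 0 0 0 0 0 0" --pt "0 0 0 0 0 0 0"

```text
time: 9.3
ee_pos: [0.4943, -0.028, 0.0774]
tool_rot: [0.704, -0.075, -0.702, -0.073]
force: [0.7, -0.1, -0.1]
gripper_width: -0.0001
```

```bash
python3 to.py .4724 -.1345 .06
```

```text
pos [ 0.4943 -0.028   0.0774] F [ 0.72 -0.05 -0.05] tool delta [ 0.0176  0.1087 -0.0007] turn [-0.0002 -0.003  -0.0023]
```

Call:
play_rows --pt "0 0.036 0 0 0 0 0" --pt "0 0.036 0 0 0 0 0" --pt "0 0.0365 0 0 0 0 0" --pt "0.017 0 0 0 0 0 0" --pt "0 0 0 0 0 0 0"

```text
time: 9.8
ee_pos: [0.468, -0.1339, 0.0568]
tool_rot: [-0.701, 0.075, 0.705, 0.075]
force: [0.0, -0.8, -0.0]
gripper_width: 0.0002
```

Call:
play_rows --pt "0 0 0 0 0 0 0" --pt "0 0 0 0 0 0 0"

```text
time: 10.0
ee_pos: [0.4704, -0.1331, 0.0587]
tool_rot: [-0.703, 0.074, 0.704, 0.073]
force: [-0.8, 0.4, -0.3]
gripper_width: -0.0002
```

```bash
python3 to.py .4724 -.1345 .0515
```

```text
pos [ 0.4704 -0.1331  0.0587] F [-0.82  0.42 -0.29] tool delta [ 0.0072  0.0009 -0.0023] turn [ 0.0007  0.0006 -0.002 ]
```

Call:
play_rows --pt "0.0035 0.001 -0.002 0 0 0 0" --pt "0.0035 0 0 0 0 0 0" --pt "0 0 0 0 0 0 0"

```text
time: 10.3
ee_pos: [0.4725, -0.1349, 0.0515]
tool_rot: [-0.703, 0.075, 0.703, 0.073]
force: [0.4, -0.2, 2.3]
gripper_width: -0.0
```

Call:
play_rows --pt "0.0025 0 0 0 0 0 0" --pt "0 0 0 0 0 0 0"

```text
time: 10.5
ee_pos: [0.4724, -0.135, 0.0491]
tool_rot: [-0.703, 0.075, 0.703, 0.073]
force: [0.8, 0.6, 2.6]
gripper_width: 0.0003
```

Call:
play_rows --pt "0.0025 0 0 0 0 0 0" --pt "0 0 0 0 0 0 0" --pt "0 0 0 0 0 0 0"

```text
time: 10.8
ee_pos: [0.4724, -0.135, 0.0468]
tool_rot: [-0.703, 0.075, 0.703, 0.073]
force: [0.9, 2.8, 4.1]
gripper_width: -0.0002
```

Call:
play_rows --pt "0.001 0 0 0 0 0 0" --pt "0.001 0 0 0 0 0 0" --pt "0 0 0 0 0 0 0"

```text
time: 11.1
ee_pos: [0.4724, -0.135, 0.0448]
tool_rot: [-0.703, 0.075, 0.703, 0.073]
force: [-0.7, 2.1, 5.9]
gripper_width: -0.0
```

Call:
play_rows --pt "0.001 0 0 0 0 0 0" --pt "0.0005 0 0 0 0 0 0" --pt "0 0 0 0 0 0 0"

```text
time: 11.4
ee_pos: [0.4724, -0.1351, 0.0435]
tool_rot: [-0.703, 0.075, 0.703, 0.073]
force: [0.0, 3.1, 6.9]
gripper_width: 0.0002
```

Call:
play_rows --pt "0.0005 0 0 0 0 0 0" --pt "0 0 0 0 0 0 0" --pt "0 0 0 0 0 0 0"

```text
time: 11.7
ee_pos: [0.4724, -0.1351, 0.0431]
tool_rot: [-0.703, 0.075, 0.703, 0.073]
force: [-0.8, 2.2, 7.1]
gripper_width: 0.0
```

Call:
play_rows --pt "0.0005 0 0 0 0 0 0" --pt "0 0 0 0 0 0 0" --pt "0 0 0 0 0 0 0"

```text
time: 12.0
ee_pos: [0.4724, -0.1351, 0.043]
tool_rot: [-0.703, 0.075, 0.703, 0.073]
force: [-1.3, 1.7, 10.7]
gripper_width: 0.0005
```

The springs need about 7 N (left), 3.7 N (middle) and 7 N (right), so the middle one is weak. I'll lift and go in front of its crossbar.

Call:
play_rows --pt "-0.003 0 0 0 0 0 0" --pt "-0.006 0 0 0 0 0 0" --pt "-0.02 0 0 0 0 0 0" --pt "-0.04 0 0 0 0 0 0" --pt "-0.04 0 0 0 0 0 0"

```text
time: 12.5
ee_pos: [0.4699, -0.1345, 0.1501]
tool_rot: [-0.701, 0.075, 0.705, 0.073]
force: [1.4, -0.5, -0.1]
gripper_width: 0.0001
```

Call:
play_rows --pt "0 0 0 0 0 0 0" --pt "0 0 0 0 0 0 0"

```text
time: 12.7
ee_pos: [0.4721, -0.1353, 0.1515]
tool_rot: [0.703, -0.075, -0.703, -0.073]
force: [-0.3, -0.0, -1.5]
gripper_width: 0.0
```

```bash
python3 to.py .537 -.0355 .093
```

```text
pos [ 0.4721 -0.1353  0.1515] F [-0.34 -0.   -1.47] tool delta [ 0.0582 -0.1113 -0.0427] turn [-0.0002 -0.0004 -0.003 ]
```

Call:
play_rows --pt "0 -0.037 -0.014 0 0 0 0" --pt "0 -0.037 -0.014 0 0 0 0" --pt "0 -0.037 -0.0145 0 0 0 0" --pt "0 0 0 0 0 0 0" --pt "0 0 0 0 0 0 0"

```text
time: 13.2
ee_pos: [0.5349, -0.0344, 0.1481]
tool_rot: [-0.701, 0.074, 0.706, 0.072]
force: [0.5, 0.6, 1.0]
gripper_width: 0.0001
```

Call:
play_rows --pt "0.029 0 0 0 0 0 0" --pt "0.029 0 0 0 0 0 0" --pt "0 0 0 0 0 0 0" --pt "0 0 0 0 0 0 0"

```text
time: 13.6
ee_pos: [0.5348, -0.036, 0.0915]
tool_rot: [-0.701, 0.075, 0.705, 0.074]
force: [-0.4, 0.3, 1.0]
gripper_width: 0.0
```

```bash
python3 to.py .605 -.0495 .093
```

```text
pos [ 0.5348 -0.036   0.0915] F [-0.44  0.28  1.  ] tool delta [-0.0019 -0.0015 -0.0715] turn [-0.0016  0.0046 -0.0024]
```

Call:
play_rows --pt "-0.001 0 -0.006 0 0.004 0 0" --pt "0 0 -0.006 0 0 0 0" --pt "0 0 -0.005 0 0 0 0" --pt "0 0 -0.004 0 0 0 0" --pt "0 0 -0.004 0 0 0 0"

```text
time: 14.1
ee_pos: [0.5611, -0.0403, 0.0942]
tool_rot: [0.704, -0.075, -0.703, -0.073]
force: [-3.8, 1.0, 1.8]
gripper_width: 0.0002
```

Call:
play_rows --pt "0 0 -0.004 0 0 0 0" --pt "0 0 -0.004 0 0 0 0" --pt "0 0 -0.004 0 0 0 0"

```text
time: 14.4
ee_pos: [0.5731, -0.0429, 0.0937]
tool_rot: [0.704, -0.075, -0.702, -0.073]
force: [-1.6, 1.0, 0.8]
gripper_width: -0.0
```

Call:
play_rows --pt "0 0 -0.004 0 0 0 0" --pt "0 0 -0.004 0 0 0 0" --pt "0 0 0 0 0 0 0"

```text
time: 14.7
ee_pos: [0.5807, -0.0446, 0.0932]
tool_rot: [0.704, -0.075, -0.702, -0.073]
force: [-1.5, -0.0, -1.0]
gripper_width: -0.0001
```

```bash
python3 to.py .605 -.0495 .093
```

```text
pos [ 0.5807 -0.0446  0.0932] F [-1.5  -0.05 -1.02] tool delta [ 0.0002 -0.0003 -0.0248] turn [-0.0003 -0.0025 -0.0019]
```

Call:
play_rows --pt "0 0 -0.003 0 0 0 0" --pt "0 0 -0.002 0 0 0 0" --pt "0 0 0 0 0 0 0"

```text
time: 15.0
ee_pos: [0.5858, -0.0458, 0.0938]
tool_rot: [0.704, -0.075, -0.702, -0.073]
force: [-2.0, 0.9, -0.1]
gripper_width: 0.0002
```

Call:
play_rows --pt "0 0 -0.002 0 0 0 0" --pt "0 0 0 0 0 0 0"

```text
time: 15.2
ee_pos: [0.5879, -0.0462, 0.0941]
tool_rot: [0.705, -0.075, -0.702, -0.073]
force: [-2.2, -0.4, -0.4]
gripper_width: 0.0003
```

Call:
play_rows --pt "0 0 -0.0015 0 0 0 0" --pt "0 0 0 0 0 0 0"

```text
time: 15.4
ee_pos: [0.5893, -0.0465, 0.094]
tool_rot: [0.704, -0.075, -0.702, -0.073]
force: [-2.1, 0.9, -0.9]
gripper_width: 0.0002
```

Call:
play_rows --pt "0 0 -0.0015 0 0 0 0" --pt "0 0 0 0 0 0 0"

```text
time: 15.6
ee_pos: [0.59, -0.0466, 0.0938]
tool_rot: [0.704, -0.075, -0.703, -0.073]
force: [-4.1, 0.8, 1.3]
gripper_width: 0.0004
```

Call:
play_rows --pt "0 0 -0.001 0 0 0 0" --pt "0 0 0 0 0 0 0"

```text
time: 15.8
ee_pos: [0.5901, -0.0466, 0.0937]
tool_rot: [-0.703, 0.075, 0.703, 0.073]
force: [-5.6, 0.8, 3.1]
gripper_width: 0.0003
```

Call:
play_rows --pt "0 0 -0.001 0 0 0 0" --pt "0 0 0 0 0 0 0"

```text
time: 16.0
ee_pos: [0.5902, -0.0467, 0.0936]
tool_rot: [-0.702, 0.075, 0.704, 0.073]
force: [-8.6, 1.1, 4.0]
gripper_width: 0.0002
```

At the end stop: it stalls at 0.590 as predicted, with about 8.6 N. I'll back off, raise the arm clear, and look.

Call:
play_rows --pt "0 0 0.006 0 0 0 0" --pt "0 0 0.015 0 0 0 0" --pt "-0.02 0 0.01 0 0 0 0" --pt "-0.045 0 0 0 0 0 0" --pt "-0.045 0 0 0 0 0 0"

```text
time: 16.5
ee_pos: [0.562, -0.0405, 0.2045]
tool_rot: [0.705, -0.075, -0.702, -0.073]
force: [1.0, -0.3, -0.4]
gripper_width: -0.0001
```

Call:
play_rows --pt "-0.04 0 0.045 0 0 0 0" --pt "0 0.035 0.03 0 0 0 0" --pt "0 0.045 0 0 0 0 0" --pt "0 0.045 0 0 0 0 0" --pt "0 0.045 0 0 0 0 0"

```text
time: 17.0
ee_pos: [0.4613, -0.1948, 0.2387]
tool_rot: [0.707, -0.076, -0.7, -0.072]
force: [0.2, 0.0, -0.0]
gripper_width: 0.0001
```

Call:
play_rows --pt "0 0.045 0 0 0 0 0" --pt "0 0.045 0 0 0 0 0" --pt "0 0.045 0 0 0 0 0" --pt "0 0.045 0 0 0 0 0" --pt "0 0 0 0 0 0 0"

```text
time: 17.5
ee_pos: [0.4225, -0.3751, 0.2388]
tool_rot: [0.706, -0.079, -0.7, -0.073]
force: [-0.5, 0.3, 0.9]
gripper_width: -0.0001
```

Run:
```python
from h import *
s0=np.load('pics/top0.npz');P0=world(s0);s=snap('top','top1');P=world(s)
im=s['color'][190:300,205:385,::-1]
z=P[190:300,205:385,2];Z=cv2.applyColorMap(np.clip(z/.12*255,0,255).astype(np.uint8),cv2.COLORMAP_JET)
cv2.imwrite('pics/end.png',np.vstack([cv2.resize(im,(490,299),interpolation=cv2.INTER_CUBIC),cv2.resize(Z,(490,299))]))
for n,c in[('L',(.6163,.0805)),('M',(.571,-.0425)),('R',(.55,-.1524))]:
  for q in(P0,P):
    d=q[...,:2]-c;k=(np.hypot(d[...,0],d[...,1])<.055)&(q[...,2]>.085)&(q[...,2]<.115)
    print(n,k.sum(),q[k].mean(0).round(4))
for n,c in[('L',(.5385,.097)),('M',(.4925,-.0267)),('R',(.4724,-.1345))]:
    k=(np.hypot(*(P[...,:2]-c).transpose(2,0,1))<.009)&(P[...,2]<.1);print('pad z',np.median(P[k][:,2]).round(4))
```

```text
L 60 [0.6165 0.0805 0.1068]
L 62 [0.6167 0.0807 0.1066]
M 64 [ 0.5712 -0.0426  0.1063]
M 71 [ 0.6044 -0.0492  0.1002]
R 65 [ 0.5502 -0.1524  0.1058]
R 66 [ 0.5503 -0.1524  0.1055]
pad z 0.0517
pad z 0.0507
pad z 0.0506
```

View pics/end.png

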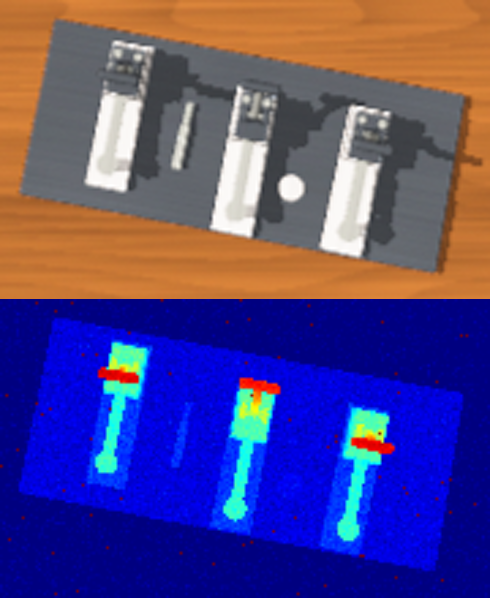

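The middle crossbar (px (259,386) in the depth picture) now leans away. The left and right ones are unchanged, the pads are all back up, and the punch and disc look where they were.

```bash
python3 -c "
from h import *
print(robot.hand_in())"
```

```text
the job is handed in; nothing more can be done
None
```

I pressed each spring onto its stop from left to right, found the middle one weak, pushed its clamp lever open to its end stop and handed the job in.

- **Stiffness:** just before the stop the left spring took about 7 N, the middle about 3.7 N and the right about 7 N. The highest reading on any stop was about 11 N.
- **Clamp opening:** the lever moved at about 2 N. At the end stop the tool stood still while the force climbed to about 8.6 N, and then I backed off.
- **Last camera check:**
  - The middle crossbar had moved 34 mm away from the robot and 6 mm down. The data predicts 36 mm and 5 mm. I put the difference down to part of the stem being counted with the bar, but did not check further.
  - The left and right clamps were unchanged to within 0.3 mm, and all three pads were back at about 51 mm.
  - The punch and disc looked unmoved, but I did not measure them. I also did not check the hammer, mug, bowl or screwdriver in that picture, though the tool came nowhere near touching them.
- **Finish:** the arm was clear of everything at 17.5 s.

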